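# Fit the grinding cup on the pigment mill and hold it down

### The job

Fit the grinding cup (the upturned grey cup whose black collar has six lugs, not the storage cup with the plain round cap) onto the pigment mill: lower it upright into the well and, without forcing it, turn it until its teeth drop between the teeth of the drive. The mill runs only while the cup is pushed down, so press the cup fully down against the spring, keep it there for at least two seconds, and finish still holding it pressed fully down with your hand on it. Leave the storage cup and the pigment jar standing where they are.

Things in the scene. Friction and masses are not known exactly. Their poses are not given: they have to be found in the camera images.
- grinding_cup: Loose upturned cup, 0.2-0.3 kg, 115 mm tall. Grey round body, diameter 56, from 30 to 115 mm above the underside (grip there); below it a black collar, diameter 72, 30 tall, with six lugs 8 wide reaching 40 mm from the axis. Origin: centre of the underside; z up. One lug lies along +x, the others every 60 deg; each lug, and each of six low ribs on the closed top, is in line with a socket tooth.
- cup_socket (a point): Mouth of the socket in the grinding cup's underside, on the cup's axis, 3 mm above the underside; axes as the cup's. Six straight teeth 5 mm wide run inward from 19 to 10.5 mm from the axis, one along +x, the others every 60 deg. The teeth start at this height and end at the socket's roof, 21 mm higher.
- mill: Pigment mill, fixed to the table: round steel housing 130 mm tall, diameter 104 (119 at the black foot). Origin: centre of its underside, z up. Its top is an open round well, diameter 86, floor 100 mm above the table; in its middle stands the drive coupling, around that lies the switch ring.
- drive_top (a point): Centre of the flat tooth tops of the drive in the well, on the mill's axis, 121 mm above the table. Six upright steel teeth, 5 wide, 15 tall, reach 16 mm from the axis, one along +x of this frame, the others every 60 deg; a nose rises 6 mm above their middle and clears the socket. The drive turns only stiffly (0.1 N m). Meshes when cup x and this x differ by 30 deg (+ any 60), within about 8.
- switch_ring (a joint): Spring ring in the well under the cup's collar: 0 up, 0.006 m fully down at its stop; 6 N starts it, 13 N reaches the stop (cup's weight included). Height of the cup's underside above the table: 118 mm resting unmeshed on the tooth tops, 112 meshed and just touching the ring, 106 fully down.
- storage_cup: Bystander, loose: the same grey cup, diameter 56, 115 mm tall, closed with a plain round black cap (diameter 63, 14 tall), no lugs, no socket. Origin: centre of its underside, z up. The two cups may stand in either place.
- pigment_jar: Bystander, loose: small jar with a black lid, 48 mm in diameter and 40 mm tall. Origin: centre of its underside, z up.
Not all that is in view belongs to the job. Leave any red look-alike of the mill alone.

How it is judged:
By the outcome, as a careful person would: the job done as asked, in the order asked, and still so for the second after the job is handed in, while the arm keeps its last pose, push and grip.
It also fails if it takes over 48 s, if anything falls off the work surface, if the arm or the gripper's body presses on something with over 40 N, if the wrist force passes 120 N, or if a joint passes its speed limit or range.

### The arm

A 6-joint arm with a two-finger parallel gripper is mounted at the origin on the work surface. World frame = base frame: x ahead of the robot, y to its left, z up, the work surface at z = 0. Lengths are in m, angles in rad, forces in N, time in s.
With the tool pointing down it reaches from about 0.35 to 0.875 m from the base axis. Payload 4.2 kg.
Tool frame: the origin (TCP) lies midway between the tips of the shut fingers; the grasp point (between the pads) lies 19 mm behind it; z points along the fingers, y is the line along which they close (so a half turn about z gives the same grasp; the last joint's range is limited). The gripper opens to 85 mm and grips with 20 to 120 N. Pads are 22 mm wide; open, the fingers measure 114 mm over their backs; the gripper's body (76 mm by 85 mm) begins 54 mm behind the grasp point. The pads swing forward as they close: fully open they stand 13 mm farther back than shut.
Start: joints at [1.52, 0.385, 0.008, 0, -1.194, -0.259], TCP at [0.191, 0.595, 0.231] pointing down, gripper open.
Joint ranges: [-3.14, 3.14], [-1.21, 2.06], [-1.07, 1.41], [-3.16, 2.05], [-2.99, -0.16], [-3.1, 3.1]. Speed limits (rad/s): [2.79, 2.79, 3.14, 3.14, 3.14, 3.14].

### API

Orientations are given as a rotation vector (axis times angle).
In Python, from station import manip, eyes, job_done gives the robot as it stands. The module is installed in compiled form; this text tells all that it offers.
- The arm moves only by the shell command python3 -m handwheel, which reads ROWS from standard input. ROWS is a JSON object with one list for each field, all of the same length, 1 to 10, a row being the entries at one place: aperture (the opening from 0.0 (shut) to 1.0 (fully open)), x, y, z (the shift in units of 100 mm), twist (a turn about the tool's z in rad); each row is the pose to reach, as a shift and turn from the pose commanded when the command began, along the tool's axes at that moment; what a row does not reach only later rows make up. A row lasts 1/10 s, in which the tool goes at most 0.05 m and 0.15 rad, less where a joint would pass 70% of its speed; a pose out of reach is approached as far as the arm can. The fingers move at their own pace and stop on an object; the grip force is fixed at half the most. Time passes only in rows, so rows that do not move let the fingers close. It prints the time, the measured TCP pose, the force, the opening and the grip force at its end. Input that does not fit is refused with a message, and nothing moves.
- manip.observe(): the state, without advancing time (a new reading comes with each control period).
- eyes.read_camera(name): name is "scene" or "top" or "wrist"; returns a dict with "pixels" (384x512x3 uint8, red, green, blue), "fx", "fy", "cx", "cy" (pixels), "T" (4x4, takes a point from camera to world coordinates); the wrist camera has in their place "hand_eye" (4x4, takes a point from camera to tool coordinates, whose origin is the TCP and whose axes are the flange's). Camera axes: x right, y down, z forward; pixel columns grow to the right and rows downward; lengths in m; the calibration is good to about 2 mm. A picture is of the moment at which its call begins: read the wrist's pose just before it. There is no depth.
- job_done(): hands the job in; it is judged then, once.
The state is a dict: "time": time; "joints": joint angles; "joint_velocities": joint speeds; "joint_efforts": joint torques, N m; "tcp_pos": TCP position; "tcp_rot": TCP orientation; "contact_force": force on the tool from outside, world axes, zero at the start; "moment": the same for the moment, N m; "opening": opening from 0.0 (shut) to 1.0 (fully open); "grip_force": force on a finger pad.
Only numpy, scipy, OpenCV 4.12 (cv2) and the standard library are available. Lean on these libraries where they do the work, as an engineer would, in place of code of your own. Each camera call takes 0.05 s, during which the arm holds its last target. There are 200 camera calls.

## Working session

There is one attempt and no reset: what is moved stays moved. The work goes in short steps, Python scripts to look and compute and a shell command to move; the robot and the scene stay as the last step left them, time stands still between calls to the robot, and variables do not carry over. Pictures are saved under pics/ and viewed, at most 10 in all, crops included, and the job is handed in when it is done.

```bash
mkdir -p pics
python3 - <<'E'
from station import manip, eyes
import cv2, numpy as np, pickle
s=manip.observe(); print(s['time'],s['tcp_pos'],s['tcp_rot'],s['opening'])
d={}
for n in ("scene","top"):
    c=eyes.read_camera(n); d[n]=c
    print(n,c['fx'],c['cx'],c['cy'],np.round(c['T'],3).tolist())
pickle.dump(d,open('cams.pkl','wb'))
cv2.imwrite('pics/a.png',np.vstack([cv2.resize(np.hstack([d[n]['pixels'] for n in d])[:,:,::-1],(800,300))]))
cv2.imwrite('pics/top.png',cv2.resize(d['top']['pixels'][:,:,::-1],(800,600),interpolation=cv2.INTER_CUBIC))
E
```

```text
0.0 [0.19035899 0.59470671 0.23021446] [ 3.10176814e+00 -4.84642175e-01 -3.42452982e-04] 0.9977218148517409
scene 392.6401476563912 256.1563870572052 191.2719975192612 [[0.079, 0.774, -0.628, 1.146], [0.997, -0.067, 0.042, -0.03], [-0.009, -0.629, -0.777, 0.9], [0.0, 0.0, 0.0, 1.0]]
top 478.93543238527144 251.4534963552607 197.63662829945915 [[-0.016, -0.989, 0.147, 0.325], [-1.0, 0.017, 0.009, 0.02], [-0.011, -0.147, -0.989, 1.283], [0.0, 0.0, 0.0, 1.0]]
```

View pics/a.png

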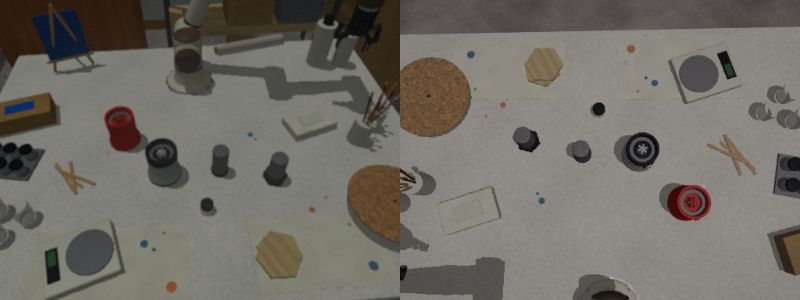

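View pics/top.png

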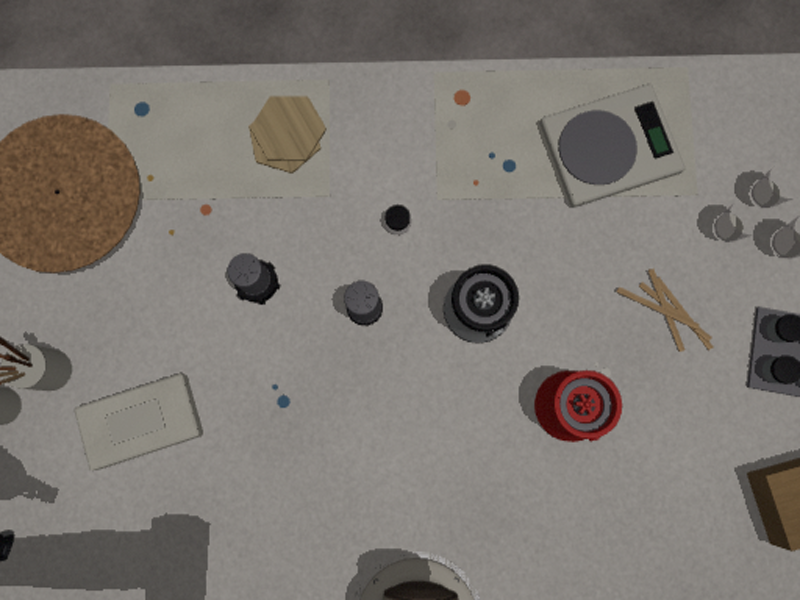

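The pictures show a dark cup with lugs at the top-view position (252,277)/800 and a plain cup at (363,300). The grey mill is at (485,298), the red look-alike at (580,405) and the jar at (397,218). The cup at (252,277) looks like the grinding cup because of its lugged collar, so I'll confirm that in a crop.

```bash
cat > h.py <<'E'
import numpy as np, pickle
def ray(c,u,v,z,T=None):
    T=c['T'] if T is None else T
    d=T[:3,:3]@np.array([(u-c['cx'])/c['fx'],(v-c['cy'])/c['fy'],1]); o=T[:3,3]
    return o+d*(z-o[2])/d[2]
def proj(c,p,T=None):
    T=c['T'] if T is None else T
    q=T[:3,:3].T@(np.asarray(p)-T[:3,3]); return np.array([c['fx']*q[0]/q[2]+c['cx'],c['fy']*q[1]/q[2]+c['cy']])
E
python3 - <<'E'
from h import *
import cv2
d=pickle.load(open('cams.pkl','rb')); c=d['top']
im=c['pixels'][:,:,::-1]
def crop(r,k): x,y,w,h=r; return cv2.resize(im[y:y+h,x:x+w],None,fx=k,fy=k,interpolation=cv2.INTER_CUBIC)
a=crop((135,150,130,65),6); b=crop((275,158,70,65),6)
g=lambda i: np.clip(i.astype(float)*1.8,0,255).astype(np.uint8)
out=np.zeros((600,800,3),np.uint8); 
A=crop((140,155,50,48),8);B=crop((210,170,50,48),8);
out[:300,:312]=g(cv2.resize(A,(312,300)));out[:300,400:712]=g(cv2.resize(B,(312,300)))
out[300:,:323]=g(cv2.resize(b,(323,300)))
sc=d['scene']['pixels'][:,:,::-1][170:245,250:380]; out[300:,350:800]=g(cv2.resize(sc,(450,260)))[:, :].repeat(1,0)[:300] if False else cv2.resize(g(sc),(450,300))
cv2.imwrite('pics/crop.png',out)
for n,u,v,z in (('grindtop',244/1.5625,268/1.5625,.115),('stor top',363/1.5625,292/1.5625,.115),('mill top',486/1.5625,297/1.5625,.13)):
    print(n,ray(c,u,v,z))
E
```

```text
grindtop [0.56894101 0.26667374 0.115     ]
stor top [0.52674865 0.07724375 0.115     ]
mill top [ 0.51283953 -0.11524904  0.13      ]
```

View pics/crop.png

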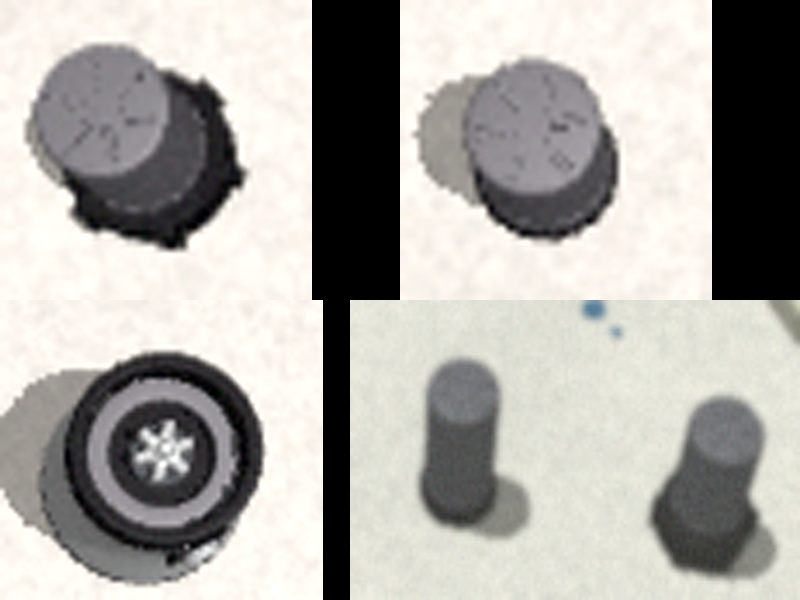

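The crop confirms it: the left cup at (252,277)/800 has a black lugged collar, so it is the grinding cup. The cup at (363,300) has a plain round cap and is the storage cup. Next I'll measure centres from masks in both views.

```bash
cat >> h.py <<'E'
import cv2
def blob(c,lo,hi,seed,box):
    "pixels with grey in lo..hi inside box (u0,v0,u1,v1); component nearest seed"
    g=c['pixels'].max(2); m=((g>=lo)&(g<=hi)).astype(np.uint8); k=np.zeros_like(m); u0,v0,u1,v1=box; k[v0:v1,u0:u1]=1; m*=k
    m=cv2.morphologyEx(m,cv2.MORPH_CLOSE,np.ones((3,3)));m=cv2.morphologyEx(m,cv2.MORPH_OPEN,np.ones((3,3)))
    n,l,st,ce=cv2.connectedComponentsWithStats(m)
    i=1+np.argmin(np.linalg.norm(ce[1:]-seed,axis=1)); return (l==i).astype(np.uint8),ce[i],st[i]
E
python3 - <<'E'
from h import *
from scipy.spatial.transform import Rotation as R
d=pickle.load(open('cams.pkl','rb'))
g=d['top']['pixels'].max(2); s=d['scene']['pixels'].max(2)
print(g[172,140:185],g[187,215:250],g[190,285:335]); print(s[206,340:366])
E
```

```text
[139 140 143 142 139  78  76  76  78  78  75  68  78  79  78  77  80  80
  80  68  80  82  81  83  83  85  84  46  43  42  40  39  20  23  19  80
 144 145 145 144 142 145 143 143 138] [ 88  89  86  87  87  77  72  78  79  81  81  79  79  66  82  83  83  83
  74  84  85  84  85  85  86  83  75 137 140 141 143 142 141 142 145] [ 61  59  61  54  10  21  27  26  33  85  84  86  88  45  26  29  27  18
  49  55  35  80 105  99  87 130 137 104 127 102  77  62  27  28  27  13
  29  85  88  88  48  28   6   8  27  32  38 116 146 148]
[129 130 127 130 124 110  82  54  51  55  60  72  71  68  66  65  66  71
  69  69  65  66  66  70  66  69]
```

Run:
```python
from h import *
d=pickle.load(open('cams.pkl','rb'))
t,s=d['top'],d['scene']
def rep(n,c,lo,hi,seed,box,z):
    m,ce,st=blob(c,lo,hi,seed,box)
    cn=max(cv2.findContours(m,0,2)[0],key=cv2.contourArea); (u,v),ax,an=cv2.fitEllipse(cv2.convexHull(cn))
    p=ray(c,u,v,z); print(n,np.round([u,v],1),'axes px',np.round(ax,1),'expected/m',round(c['fx']/np.linalg.norm(p-c['T'][:3,3]),1),'area',st[4],p.round(4))
rep('cup top',t,60,100,(157,171),(143,155,172,187),.115)
rep('cup scene',s,60,120,(357,207),(340,190,375,217),.115)
rep('mill dark',t,0,35,(311,190),(280,160,340,225),.13)
rep('mill grey ring',t,70,100,(311,190),(290,170,331,212),.112)
rep('mill bright hub',t,95,255,(311,190),(300,180,322,200),.121)
```

```text
cup top [155.4 172.9] axes px [20.4 24.6] expected/m 393.2 area 389 [0.5655 0.2686 0.115 ]
cup scene [358.6 202.2] axes px [18.  25.7] expected/m 385.8 area 348 [0.569  0.2655 0.115 ]
mill dark [309.8 190.7] axes px [21.8 22.7] expected/m 407.5 area 257 [ 0.5113 -0.1122  0.13  ]
mill grey ring [309.6 190.7] axes px [31.2 31.5] expected/m 401.3 area 338 [ 0.5143 -0.1137  0.112 ]
mill bright hub [310.7 190.3] axes px [8.1 9.8] expected/m 404.2 area 61 [ 0.5138 -0.1156  0.121 ]
```

```bash
cat >> h.py <<'E'
from scipy.spatial.transform import Rotation as Rot
def toolT(s):
    T=np.eye(4);T[:3,:3]=Rot.from_rotvec(s['tcp_rot']).as_matrix();T[:3,3]=s['tcp_pos'];return T
def togo(s,p):
    return (toolT(s)[:3,:3].T@(np.array(p)-s['tcp_pos'])).round(4)
E
python3 - <<'E'
from h import *
from station import manip,eyes
s=manip.observe(); w=eyes.read_camera('wrist'); print(w['hand_eye'].round(4).tolist(),w['fx'],w['cx'],w['cy'])
T=toolT(s); print(T.round(3).tolist()); print('to mill',togo(s,(.513,-.115,.26)),'cup',togo(s,(.568,.267,.23)))
for x,y in ((.513,-.115),(.568,.267)): print(np.arctan2(y,x), np.hypot(x,y))
E
```

```text
[[-0.0001, -0.9571, -0.2898, 0.0754], [1.0, 0.0001, -0.0005, -0.0001], [0.0005, -0.2898, 0.9571, -0.1434], [0.0, 0.0, 0.0, 1.0]] 324.17521693568506 252.34608007420368 193.56795564727568
[[0.952, -0.305, -0.0, 0.19], [-0.305, -0.952, -0.002, 0.595], [0.0, 0.002, -1.0, 0.23], [0.0, 0.0, 0.0, 1.0]]
to mill [ 0.5238  0.5776 -0.0285] cup [0.4596 0.197  0.0008]
-0.22052576239069355 0.525731870823902
0.43941856655892225 0.6276248879705137
```

The manual's scale: shifts go in units of 100 mm. Converting my numbers, -0.03 m is -0.3, 0.578 m is 5.78.

```bash
echo '{"aperture": [1,1,1,1,1,1,1,1,1,1],"x": [5.24,5.24,5.24,5.24,5.24,5.24,5.24,5.24,5.24,5.24],"y": [5.78,5.78,5.78,5.78,5.78,5.78,5.78,5.78,5.78,5.78],"z": [-0.3,-0.3,-0.3,-0.3,-0.3,-0.3,-0.3,-0.3,-0.3,-0.3],"twist": [0,0,0,0,0,0,0,0,0,0]}' | python3 -m handwheel; python3 -c "
from h import *
from station import manip
s=manip.observe();print(togo(s,(.513,-.115,.26)),s['joints'].round(2))"
```

```text
time: 1.15
tcp_pos: [0.3974, 0.1384, 0.2508]
tcp_rot: [-3.104, 0.484, -0.001]
contact_force: [1.1, 0.2, -0.3]
opening: 0.999
grip_force: 0.0
[ 0.1872  0.2062 -0.0093] [ 0.72  0.01 -0.42 -0.   -1.14  0.54]
```

```bash
echo '{"aperture": [1,1,1,1,1,1,1,1,1],"x": [1.87,1.87,1.87,1.87,1.87,1.87,1.87,1.87,1.87],"y": [2.06,2.06,2.06,2.06,2.06,2.06,2.06,2.06,2.06],"z": [-0.1,-0.1,-0.1,-0.1,-0.1,-0.1,-0.1,-0.1,-0.1],"twist": [0,0,0,0,0,0,0,0,0]}' | python3 -m handwheel
python3 - <<'E'
from h import *
from station import manip,eyes
s=manip.observe(); w=eyes.read_camera('wrist'); pickle.dump((s,w),open('mill.pkl','wb'))
print(s['tcp_pos'],s['joints'].round(2),s['joint_velocities'].round(3))
T=toolT(s)@w['hand_eye']; print(proj(w,(.513,-.115,.121),T))
cv2.imwrite('pics/mill.png',w['pixels'][:,:,::-1])
E
```

```text
time: 2.05
tcp_pos: [0.5121, -0.1122, 0.2604]
tcp_rot: [-3.104, 0.484, 0.001]
contact_force: [-0.2, 0.4, 0.4]
opening: 0.998
grip_force: 0.0
[ 0.51207586 -0.11219231  0.26036365] [ 0.09  0.19 -0.19 -0.   -1.19  1.17] [ 0.013 -0.01  -0.002  0.001  0.001  0.002]
[255.27134649 180.75915249]
```

View pics/mill.png

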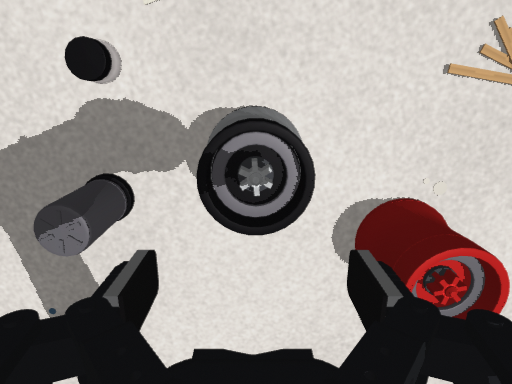

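The wrist view shows the grey mill's drive at about (256,176), with six bright teeth. The red decoy is at the right. I'll measure the rim centre and the tooth phase.

Run:
```python
from h import *
s,w=pickle.load(open('mill.pkl','rb')); T=toolT(s)@w['hand_eye']
g=w['pixels'].max(2)
def ell(m,z,n):
    cn=max(cv2.findContours(m,0,1)[0],key=cv2.contourArea)[:,0]
    P=np.array([ray(w,u,v,z,T)[:2] for u,v in cn]); A=np.c_[P,np.ones(len(P))]
    for _ in range(4):
        x=np.linalg.lstsq(A,(A[:,:2]**2).sum(1),rcond=None)[0]; c=x[:2]/2; r=np.sqrt(x[2]+c@c)
        e=abs(np.hypot(*(A[:,:2]-c).T)-r); A=A[e<=max(np.percentile(e,85),.001)]
    print(n,c.round(4),'r',r.round(4),'res',e.std().round(5),len(A))
    return c
box=np.zeros_like(g);box[110:240,190:320]=1
rg=((g>75)&(g<130)).astype(np.uint8)
# inner dark hub disc
print(g[176,195:318]); print(g[115:240,256])
```

```text
[125  86  11  11  11  12  12  12  12  13  12   9   8   8   9  23  59  55
  58  58  59  58  58  58  58  58  58  58  55  42  13  13  13  12  12  14
  12  13  12  11  12  13  17  38  38  39  39  41  48  74  99  99  98  96
  90  95  96  96  98  99  97  95  96  97  98  95  97 101  98  93  77  74
  73  73  73  73  73  72  59  32  33  33  33  34  34  33  33  31  13  12
  13  28  68 111 124 124 126 128 128 129 122  64  63  56  49  27  10   9
   9   9  12  23  29  31  33  34  36  37  36  68 180 222 220]
[ 88  86  83  34  11  11  23  33  37  36  36  35  33  31  29  22  43 112
 131 132 132 131 130 129 128 128 125 126 115  65  36  34  33  33  33  14
  13  13  13  13  13  31  36  76  80  80  96  98 100  98  96  98  98 100
 100  98  97  91  97  96  95  95 102 102 101 100 100 101  99  87  88 190
 193 193 189 188 187 190 194 196 187  53  28  28  28  29  28  13  13  20
  53  93 121 123 121 120 119 118 116 115 113 108  36  11  10  10  11   9
  10  10  10  10  27  30  29  28  25  23  22  21 175 231 229 227 224]
```

```bash
cat >> h.py <<'E'
def circ(P,pct=85):
    A=np.c_[P,np.ones(len(P))]
    for _ in range(4):
        x=np.linalg.lstsq(A,(A[:,:2]**2).sum(1),rcond=None)[0]; c=x[:2]/2; r=np.sqrt(x[2]+c@c)
        e=abs(np.hypot(*(A[:,:2]-c).T)-r); A=A[e<=max(np.percentile(e,pct),.0008)]
    return c,r,e.std()
E
python3 - <<'E'
from h import *
s,w=pickle.load(open('mill.pkl','rb')); T=toolT(s)@w['hand_eye']
g=w['pixels'].max(2)
m=np.zeros_like(g);m[110:240,190:320]=(g<=50)[110:240,190:320]
m=cv2.morphologyEx(m.astype(np.uint8),cv2.MORPH_OPEN,np.ones((3,3)))
cn=max(cv2.findContours(m,0,1)[0],key=cv2.contourArea)[:,0]
print('rim',circ(np.array([ray(w,u,v,.13,T)[:2] for u,v in cn])))
v,u=np.mgrid[145:208,220:292]; u=u.ravel();v=v.ravel(); val=g[v,u].astype(float)
P=np.array([ray(w,a,b,.121,T)[:2] for a,b in zip(u,v)])
top=(val>55)&(val<112)
for c in (np.array([.513,-.115]),):
  for _ in range(6):
    q=P-c; r=np.hypot(*q.T); k=(val>55)&(r<.0175); c=c+q[k].mean(0)
  print('hub centroid',c)
c0=circ(np.array([ray(w,a,b,.13,T)[:2] for a,b in cn]))[0]
for c in (c0,c):
  q=P-c;r=np.hypot(*q.T);a=np.arctan2(q[:,1],q[:,0])
  for lo,hi in ((.009,.013),(.011,.0155)):
    k=(r>lo)&(r<hi)&top; z=np.exp(6j*a[k]).mean(); print('phase deg',np.degrees(np.angle(z))/6,abs(z),k.sum())
    kk=(r>lo)&(r<hi);zz=(np.clip(val[kk],0,110)*np.exp(6j*a[kk])).sum();print('   grey',np.degrees(np.angle(zz))/6)
cr=cv2.resize(w['pixels'][140:212,216:296,::-1],(720,648-60),interpolation=cv2.INTER_CUBIC);cv2.imwrite('pics/drive.png',cr)
E
```

```text
rim (array([ 0.51593837, -0.11578633]), np.float64(0.05096456495139707), np.float64(0.00019943946081535157))
hub centroid [ 0.51616149 -0.11724677]
phase deg -18.90129898280906 0.04238061988948579 217
   grey -12.620698676566983
phase deg -15.753660232594719 0.12581487154495694 212
   grey -13.393955769064016
phase deg -2.085968238021285 0.14880517048346467 216
   grey -12.077885010852732
phase deg -5.5295687678365555 0.16601260025541387 224
   grey -13.325900198925197
```

View pics/drive.png

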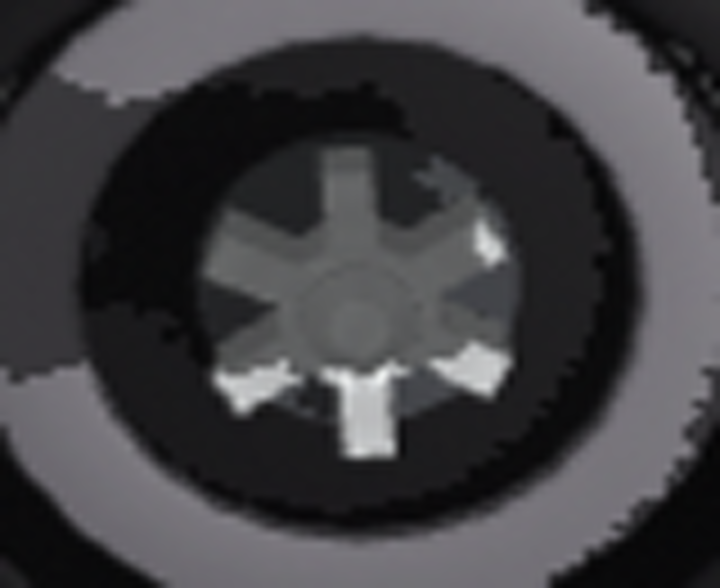

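The crop shows the six tooth tips at roughly (346,148), (370,458), (213,252), (498,220), (228,400) and (502,378). I'll use the opposing pairs to get centre and phase.

Run:
```python
from h import *
s,w=pickle.load(open('mill.pkl','rb')); T=toolT(s)@w['hand_eye']
tips=[(346,148),(370,458),(218,244),(500,374),(488,218),(232,398)]
P=np.array([ray(w,216+x/9-.5,140+y/8.167-.5,.121,T)[:2] for x,y in tips])
c,r,e=circ(P,100);print(c,r,e)
for p in P: print(p.round(4),(np.hypot(*(p-c))).round(4),np.degrees(np.arctan2(*(p-c)[::-1]))%60)
for i in (0,2,4): print('pair',(P[i]+P[i+1])/2,np.degrees(np.arctan2(*(P[i]-P[i+1])[::-1]))%60)
print(togo(s,(.568,.267,.26)))
```

```text
[ 0.5162025  -0.11615618] 0.01660556416372957 0.0003271690701648104
[ 0.5334 -0.1202] 0.0177 46.659732014507085
[ 0.4993 -0.1119] 0.0174 46.01441068159437
[ 0.5272 -0.105 ] 0.0157 45.504512638155994
[ 0.5046 -0.1273] 0.0161 43.947586425797084
[ 0.5218 -0.1313] 0.0161 50.450382938815096
[ 0.5102 -0.1008] 0.0165 51.38766313962944
pair [ 0.51637302 -0.11609583] 46.339853322621416
pair [ 0.51591171 -0.11614031] 44.716474424826096
pair [ 0.51601243 -0.11603259] 50.924289979252734
[-0.0621 -0.3782  0.0004]
```

In the tool's units: -0.375 m is -3.75, -0.06 m is -0.6.

```bash
echo '{"aperture": [1,1,1,1,1,1,1,1,1,1],"x": [-0.6,-0.6,-0.6,-0.6,-0.6,-0.6,-0.6,-0.6,-0.6,-0.6],"y": [-3.75,-3.75,-3.75,-3.75,-3.75,-3.75,-3.75,-3.75,-3.75,-3.75],"z": [0,0,0,0,0,0,0,0,0,0],"twist": [0,0,0,0,0,0,0,0,0,0]}' | python3 -m handwheel
python3 - <<'E'
from h import *
from station import manip,eyes
s=manip.observe(); w=eyes.read_camera('wrist'); pickle.dump((s,w),open('cup.pkl','wb'))
T=toolT(s)@w['hand_eye']; print(proj(w,(.568,.267,.115),T),proj(w,(.568,.267,0),T),s['joints'].round(2),s['joint_velocities'].round(3))
u,v=proj(w,(.568,.267,.06),T).astype(int); print(u,v)
cr=w['pixels'][max(v-75,0):v+75,u-100:u+100,::-1]; cr=np.clip(cr*1.6,0,255).astype(np.uint8)
cv2.imwrite('pics/cup.png',cv2.resize(cr,None,fx=4,fy=4,interpolation=cv2.INTER_CUBIC))
E
```

```text
time: 3.1
tcp_pos: [0.5687, 0.264, 0.2603]
tcp_rot: [3.104, -0.48, -0.001]
contact_force: [-0.5, 0.3, 1.1]
opening: 0.998
grip_force: 0.0
[249.63997366 182.57936124] [250.36321322 159.0644635 ] [ 0.69  0.37  0.06 -0.   -1.26  0.57] [-0.033 -0.019 -0.015  0.002  0.001  0.001]
250 169
```

View pics/cup.png

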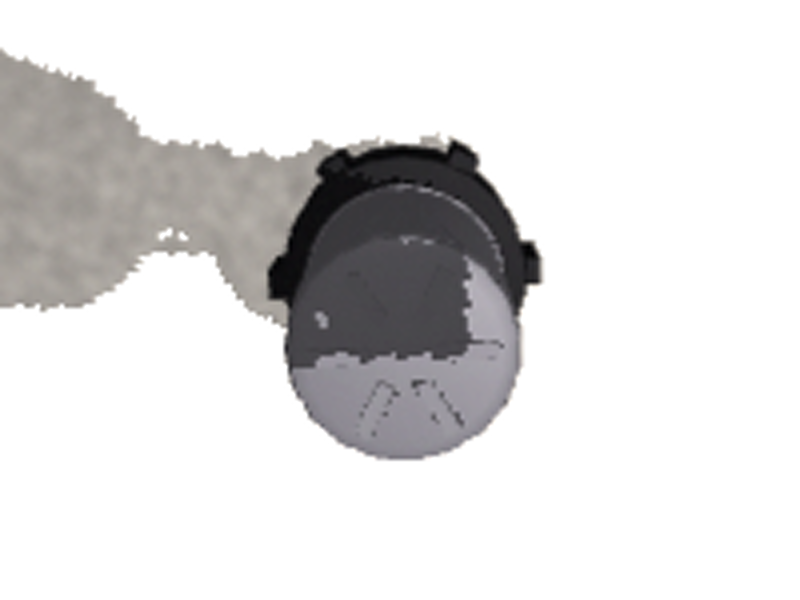

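The crop shows lugs at (272,280), (335,160), (463,150) and (540,262), and the top disc is centred near (403,342). I'll fit the circle and compute the lug phase.

Run:
```python
from h import *
s,w=pickle.load(open('cup.pkl','rb')); T=toolT(s)@w['hand_eye']
g=w['pixels'].max(2); f=lambda x,y:(150+x/4-.4,94+y/4-.4)
# boundary points of the top disc, lower 200 deg: cup->bright table
cu,cv=f(403,342); P=[];
for a in np.radians(np.arange(5,176,5)):
    for r in np.arange(22,38,.25):
        u,v=cu+r*np.cos(a),cv+r*np.sin(a)
        if g[int(round(v)),int(round(u))]>125: P.append(ray(w,u-.25*np.cos(a),v-.25*np.sin(a),.115,T)[:2]);break
c,r,e=circ(np.array(P));print('top',c,r,e,len(P))
L=[ray(w,*f(x,y),.02,T)[:2] for x,y in ((272,280),(540,262),(335,160),(463,150))]
an=lambda p:np.degrees(np.arctan2(p[1],p[0]))
print('horizontal pair',an(L[1]-L[0]),np.linalg.norm(L[1]-L[0]),'top pair',an(L[3]-L[2]),np.linalg.norm(L[3]-L[2]))
for p in L: print(np.round(p,4),np.hypot(*(p-c)),an(p-c)%60)
R=[ray(w,*f(x,y),.115,T)[:2] for x,y in ((490,347),(380,410),(440,405))]
for p in R: print('rib',an(p-c)%60)
t=toolT(s);print('tool x',an(t[:2,0]),'y',an(t[:2,1]),togo(s,(*c,.26)))
```

```text
top [0.5698849  0.26579472] 0.02733939018741228 0.0001312318206166 35
horizontal pair -103.68586019354076 0.08063769331571248 top pair -103.16836448110628 0.037554704741903505
[0.5782 0.305 ] 0.04007222851758965 17.960864886591338
[0.5592 0.2266] 0.04059834891520515 14.688760660002401
[0.6064 0.2756] 0.037777959858237904 14.972072084375554
[0.5978 0.239 ] 0.038720498590659985 16.185234221405302
rib 12.298991123259071
rib 23.159752206354682
rib 14.216864172980763
tool x -17.57726659199274 y -107.57725139083253 [ 0.0006 -0.0021  0.0003]
```

In the tool's units: 0.195 m is 1.95, 0.05 m is 0.5.

```bash
echo '{"aperture": [1,1,1,1,1,1,1,1],"x": [0.005,0.005,0.005,0.005,0.005,0.005,0.005,0.005],"y": [-0.02,-0.02,-0.02,-0.02,-0.02,-0.02,-0.02,-0.02],"z": [0,0.5,1,1.5,1.8,1.95,1.95,1.95],"twist": [0,0,0,0,0,0,0,0]}' | python3 -m handwheel; echo '{"aperture": [0,0,0,0,0,0,0,0],"x": [0,0,0,0,0,0,0,0],"y": [0,0,0,0,0,0,0,0],"z": [0,0,0,0,0,0,0,0],"twist": [0,0,0,0,0,0,0,0]}' | python3 -m handwheel
```

```text
time: 3.95
tcp_pos: [0.5715, 0.2639, 0.0665]
tcp_rot: [-3.103, 0.486, -0.002]
contact_force: [-0.7, -0.9, 0.4]
opening: 1.002
grip_force: 0.0
time: 4.75
tcp_pos: [0.5719, 0.265, 0.0675]
tcp_rot: [-3.102, 0.483, -0.004]
contact_force: [0.2, 1.0, 5.8]
opening: 0.642
grip_force: 63.8
```

In the tool's units: -0.1 m is -1, -0.095 m is -0.95.

```bash
echo '{"aperture": [0,0,0,0,0,0],"x": [0,0,0,0,0,0],"y": [0,0,0,0,0,0],"z": [-0.1,-0.4,-0.7,-0.95,-1,-1],"twist": [0,0,0,0,0,0]}' | python3 -m handwheel
python3 - <<'E'
from h import *
from station import manip,eyes
s=manip.observe(); w=eyes.read_camera('wrist'); s2=manip.observe(); pickle.dump((s,w),open('held.pkl','wb'))
print(s['tcp_pos'],s2['tcp_pos'],s['contact_force'],s['opening'],s['joint_velocities'].round(3))
print(togo(s2,(.5157,-.1160,.1675)))
H=w['hand_eye'];print(proj(w,(0,0,-.0475),H))
cv2.imwrite('pics/held.png',w['pixels'][:,:,::-1])
E
```

```text
time: 5.35
tcp_pos: [0.5704, 0.2644, 0.1656]
tcp_rot: [-3.103, 0.485, 0.0]
contact_force: [-0.7, 0.8, -3.1]
opening: 0.644
grip_force: 64.2
[0.57043446 0.26439147 0.16562387] [0.56983568 0.2639676  0.16424913] [-0.74226078  0.84498558 -3.1297855 ] 0.643668908255862 [ 0.001  0.03  -0.039 -0.01   0.006 -0.   ]
[ 0.0645  0.3783 -0.0029]
[252.7354905  320.07733095]
```

View pics/held.png

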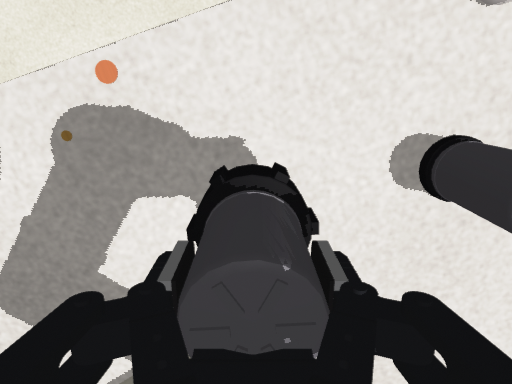

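The held picture shows the cup upright between the pads, with lugs at about (193,228), (314,222), (217,175) and (281,170), and ribs on its top. The storage cup is at the right. I'll work out the cup's offset in the tool frame from the lugs.

Run:
```python
from h import *
s,w=pickle.load(open('held.pkl','rb')); H=w['hand_eye']
im=np.clip(w['pixels'][150:250,170:340,::-1]*3.0,0,255).astype(np.uint8)
cv2.imwrite('pics/heldc.png',cv2.resize(im,(765,450),interpolation=cv2.INTER_CUBIC))
```

```text
(no output)
```

View pics/heldc.png

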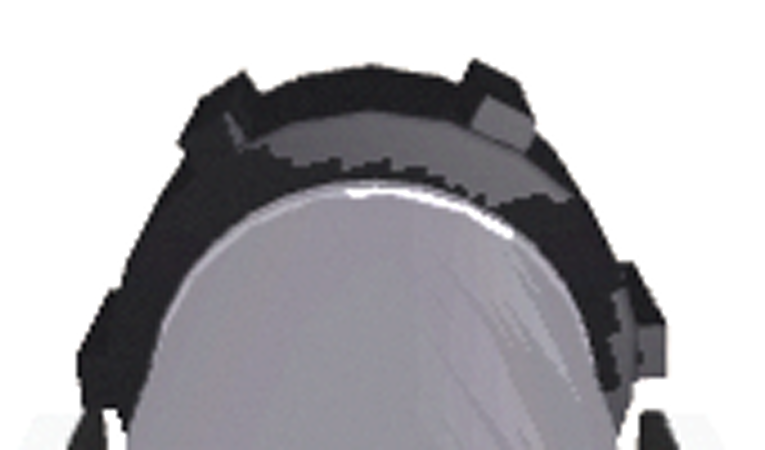

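The enlarged crop shows the lug tops' outer edges at about (511,108), (665,350), (79,378) and (206,125).

Run:
```python
from h import *
s,w=pickle.load(open('held.pkl','rb')); H=w['hand_eye']
an=lambda p:np.degrees(np.arctan2(p[1],p[0]))
for zt in (.0365,):
  P=np.array([ray(w,170+x/4.5-.4,150+y/4.5-.4,zt,H)[:2] for x,y in ((79,378),(665,350),(206,125),(511,108))])
  print(P.round(4)); c,r,e=circ(P,100); print('circle',c.round(4),r.round(4),e)
  print('pairs',an(P[1]-P[0]),np.linalg.norm(P[1]-P[0]),an(P[3]-P[2]),np.linalg.norm(P[3]-P[2]),'mid',(P[0]+P[1])/2)
# collar/body arc near point: centre front (375,180) is r=28 at z top of collar
p=ray(w,170+375/4.5,150+180/4.5,.0365,H);print('arc front',p)
```

```text
[[-0.0043 -0.0395]
 [-0.0002  0.0388]
 [ 0.0306 -0.0213]
 [ 0.0328  0.0174]]
circle [-0.0023 -0.0003] 0.0392 3.284009899658633e-05
pairs 87.03237050044908 0.07831777568985711 86.72077127776734 0.038721137920561574 mid [-0.00226832 -0.00035065]
arc front [0.02306138 0.0003921  0.0365    ]
```

In the tool's units: 0.115 m is 1.15, -0.05 m is -0.5.

```bash
echo '{"aperture": [0,0,0,0,0,0,0,0,0,0],"x": [0,0,0,0.1,0.2,0.3,0.4,0.45,0.5,0.55],"y": [0,0,0.3,0.7,1.15,1.6,2.05,2.5,2.9,3.3],"z": [-0.3,-0.5,-0.5,-0.5,-0.5,-0.5,-0.5,-0.5,-0.5,-0.5],"twist": [0,0,0,0,0,0,0,0,0,0]}' | python3 -m handwheel; echo '{"aperture": [0,0,0,0,0],"x": [0.075,0.115,0.115,0.115,0.115],"y": [0.3,0.45,0.488,0.488,0.488],"z": [0,0,0,0,0],"twist": [0,0,0,0,0]}' | python3 -m handwheel;  python3 - <<'E'
from h import *
from station import manip,eyes
s=manip.observe(); w=eyes.read_camera('wrist'); s2=manip.observe(); pickle.dump((s,w),open('over.pkl','wb'))
print(s['tcp_pos'],s2['tcp_pos'],s['contact_force'],togo(s,(.5177,-.117,.2175)),togo(s2,(.5177,-.117,.2175)))
im=np.clip(w['pixels'][100:300,120:386,::-1]*2.0,0,255).astype(np.uint8)
cv2.imwrite('pics/over.png',cv2.resize(im,None,fx=3,fy=3,interpolation=cv2.INTER_CUBIC))
E
```

```text
time: 6.4
tcp_pos: [0.5207, -0.0683, 0.2132]
tcp_rot: [3.103, -0.485, -0.007]
contact_force: [1.8, -0.4, -2.1]
opening: 0.641
grip_force: 64.7
time: 6.9
tcp_pos: [0.5183, -0.116, 0.2146]
tcp_rot: [3.104, -0.484, -0.003]
contact_force: [0.2, 0.1, -2.6]
opening: 0.642
grip_force: 64.7
[ 0.51831886 -0.1160438   0.21455485] [ 0.51852363 -0.11585184  0.2148591 ] [ 0.16963455  0.14840683 -2.62251406] [-0.0003  0.0011 -0.0029] [-0.0004  0.0013 -0.0026]
```

View pics/over.png

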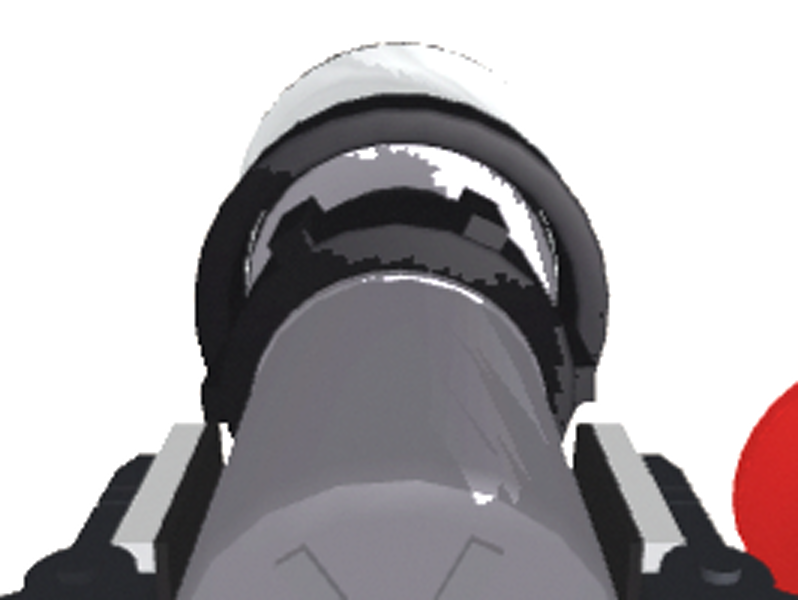

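The picture shows the cup over the well, centred sideways: the rim spans 197 to 607 and the lugs 203 to 596. I'll check fore and aft with a rim fit in the tool frame.

Run:
```python
from h import *
s,w=pickle.load(open('over.pkl','rb')); H=w['hand_eye']
f=lambda x,y:(120+x/3-.33,100+y/3-.33)
for zt in (.0845,.087):
  P=np.array([ray(w,*f(x,y),zt,H)[:2] for x,y in ((197,295),(607,295),(402,95),(260,168),(545,168))])
  print('rim',circ(P,100)); A=P; 
for zt in (.0365,):
  P=np.array([ray(w,*f(x,y),zt,H)[:2] for x,y in ((203,395),(596,382),(283,230),(490,222))])
  print(P.round(4));print('lugs',circ(P,100))
for y,z,n in ((188,.0665,'collar bottom front'),(228,.0365,'collar top front'),(272,.0365,'body')): print(n,ray(w,*f(402,y),z,H).round(4))
```

```text
rim (array([-0.00038393,  0.0007923 ]), np.float64(0.04999529694260606), np.float64(0.0005688606864539624))
rim (array([-0.00121495,  0.00080184]), np.float64(0.05054367850395688), np.float64(0.0005751003275903662))
[[-0.0028 -0.0393]
 [-0.      0.0393]
 [ 0.0312 -0.0221]
 [ 0.0327  0.0173]]
lugs (array([-0.00200699, -0.00016837]), np.float64(0.0393205158697633), np.float64(0.0001090654468218339))
collar bottom front [0.0333 0.0007 0.0665]
collar top front [0.0316 0.0006 0.0365]
body [0.0229 0.0006 0.0365]
```

In the tool's units: 0.001 m is 0.01, 0.025 m is 0.25.

```bash
echo '{"aperture": [0,0,0,0,0,0],"x": [0,0,0,0,0,0],"y": [0.01,0.01,0.01,0.01,0.01,0.01],"z": [0,0.1,0.18,0.22,0.25,0.25],"twist": [0,0,0,0,0,0]}' | python3 -m handwheel; echo '{"aperture": [0,0,0,0,0],"x": [0,0,0,0,0],"y": [0,0,0,0,0],"z": [0.01,0.02,0.03,0.04,0.04],"twist": [0,0,0,0,0]}' | python3 -m handwheel; echo '{"aperture": [0,0,0],"x": [0,0,0],"y": [0,0,0],"z": [0.01,0.02,0.02],"twist": [0,0,0]}' | python3 -m handwheel
```

```text
time: 7.55
tcp_pos: [0.5181, -0.1176, 0.1899]
tcp_rot: [3.104, -0.485, -0.002]
contact_force: [0.1, 0.7, -2.3]
opening: 0.642
grip_force: 64.7
time: 8.05
tcp_pos: [0.5183, -0.1176, 0.1864]
tcp_rot: [-3.104, 0.485, 0.0]
contact_force: [0.3, -0.5, -2.5]
opening: 0.645
grip_force: 64.7
time: 8.35
tcp_pos: [0.5183, -0.1176, 0.1844]
tcp_rot: [3.104, -0.485, -0.0]
contact_force: [0.1, 0.2, -2.7]
opening: 0.644
grip_force: 64.7
```

```bash
echo '{"aperture": [0,0,0],"x": [0,0,0],"y": [0,0,0],"z": [0.005,0.01,0.01],"twist": [0,0,0]}' | python3 -m handwheel; echo '{"aperture": [0,0,0],"x": [0,0,0],"y": [0,0,0],"z": [0.005,0.01,0.01],"twist": [0,0,0]}' | python3 -m handwheel;echo '{"aperture": [0,0,0],"x": [0,0,0],"y": [0,0,0],"z": [0.005,0.01,0.01],"twist": [0,0,0]}' | python3 -m handwheel
```

```text
time: 8.65
tcp_pos: [0.5184, -0.1176, 0.1835]
tcp_rot: [-3.104, 0.485, 0.0]
contact_force: [-0.0, 0.3, -2.4]
opening: 0.643
grip_force: 64.7
time: 8.95
tcp_pos: [0.5183, -0.1176, 0.1824]
tcp_rot: [-3.104, 0.485, 0.0]
contact_force: [0.7, 0.7, -2.9]
opening: 0.647
grip_force: 64.7
time: 9.25
tcp_pos: [0.5183, -0.1176, 0.1814]
tcp_rot: [3.104, -0.485, -0.0]
contact_force: [0.1, 0.8, -3.0]
opening: 0.643
grip_force: 64.7
```

Below the tooth-top height with no contact, so the teeth are entering. I'll keep lowering gently.

In the tool's units: 0.002 m is 0.02, 0.001 m is 0.01.

```bash
echo '{"aperture": [0,0,0],"x": [0,0,0],"y": [0,0,0],"z": [0.01,0.02,0.02],"twist": [0,0,0]}' | python3 -m handwheel; echo '{"aperture": [0,0,0],"x": [0,0,0],"y": [0,0,0],"z": [0.01,0.02,0.02],"twist": [0,0,0]}' | python3 -m handwheel;echo '{"aperture": [0,0,0],"x": [0,0,0],"y": [0,0,0],"z": [0.005,0.01,0.01],"twist": [0,0,0]}' | python3 -m handwheel
```

```text
time: 9.55
tcp_pos: [0.5184, -0.1176, 0.1795]
tcp_rot: [-3.104, 0.485, -0.0]
contact_force: [0.8, 0.0, -2.6]
opening: 0.641
grip_force: 65.0
time: 9.85
tcp_pos: [0.5185, -0.1177, 0.1783]
tcp_rot: [3.104, -0.484, 0.001]
contact_force: [-2.2, 0.4, 4.6]
opening: 0.64
grip_force: 64.8
time: 10.15
tcp_pos: [0.5186, -0.1177, 0.1772]
tcp_rot: [3.104, -0.484, 0.001]
contact_force: [-2.2, 2.3, 5.9]
opening: 0.641
grip_force: 64.9
```

In the tool's units: 0.003 m is 0.03, 0.002 m is 0.02.

```bash
echo '{"aperture": [0,0,0,0],"x": [0,0,0,0],"y": [0,0,0,0],"z": [0.01,0.02,0.03,0.03],"twist": [0,0,0,0]}' | python3 -m handwheel; echo '{"aperture": [0,0,0],"x": [0,0,0],"y": [0,0,0],"z": [0.01,0.02,0.02],"twist": [0,0,0]}' | python3 -m handwheel
```

```text
time: 10.55
tcp_pos: [0.5186, -0.1177, 0.1747]
tcp_rot: [3.104, -0.484, 0.002]
contact_force: [-3.1, 1.6, 9.6]
opening: 0.641
grip_force: 65.2
time: 10.85
tcp_pos: [0.5187, -0.1177, 0.1734]
tcp_rot: [3.104, -0.484, 0.002]
contact_force: [-3.5, 2.4, 11.1]
opening: 0.646
grip_force: 66.1
```

In the tool's units: 0.001 m is 0.01.

```bash
echo '{"aperture": [0,0],"x": [0,0],"y": [0,0],"z": [0.01,0.01],"twist": [0,0]}' | python3 -m handwheel; echo '{"aperture": [0,0],"x": [0,0],"y": [0,0],"z": [0.01,0.01],"twist": [0,0]}' | python3 -m handwheel; echo '{"aperture": [0,0],"x": [0,0],"y": [0,0],"z": [0.01,0.01],"twist": [0,0]}' | python3 -m handwheel
```

```text
time: 11.05
tcp_pos: [0.5189, -0.1178, 0.1734]
tcp_rot: [3.104, -0.483, 0.003]
contact_force: [-4.9, 3.0, 15.5]
opening: 0.641
grip_force: 66.3
time: 11.25
tcp_pos: [0.519, -0.1178, 0.1733]
tcp_rot: [3.103, -0.483, 0.004]
contact_force: [-7.8, 3.2, 19.6]
opening: 0.644
grip_force: 66.7
time: 11.45
tcp_pos: [0.5191, -0.1178, 0.1733]
tcp_rot: [3.103, -0.482, 0.005]
contact_force: [-8.4, 3.6, 24.2]
opening: 0.642
grip_force: 67.0
```

The force climbs while the height stays put at about 11 N net, so this is the ring's stop. I'll hold for over 2 s, then take a final look.

```bash
for i in 1 2 3; do echo '{"aperture": [0,0,0,0,0,0,0,0,0,0],"x": [0,0,0,0,0,0,0,0,0,0],"y": [0,0,0,0,0,0,0,0,0,0],"z": [0,0,0,0,0,0,0,0,0,0],"twist": [0,0,0,0,0,0,0,0,0,0]}' | python3 -m handwheel | sed -n '1,4p'; done
python3 - <<'E'
from station import eyes
import numpy as np, cv2
a=eyes.read_camera('wrist')['pixels'][100:300,120:386,::-1]; b=eyes.read_camera('scene')['pixels'][150:300,150:350,::-1]
im=np.hstack([cv2.resize(a,(400,300)),cv2.resize(b,(400,300))]); cv2.imwrite('pics/fin.png',np.clip(im*1.9,0,255).astype(np.uint8))
E
```

```text
time: 12.45
tcp_pos: [0.5191, -0.1179, 0.1733]
tcp_rot: [3.103, -0.482, 0.006]
contact_force: [-8.5, 4.2, 23.6]
time: 13.45
tcp_pos: [0.5191, -0.1178, 0.1732]
tcp_rot: [3.103, -0.482, 0.005]
contact_force: [-8.9, 4.1, 23.7]
time: 14.45
tcp_pos: [0.5191, -0.1178, 0.1733]
tcp_rot: [3.103, -0.482, 0.006]
contact_force: [-8.6, 4.2, 24.8]
```

View pics/fin.png

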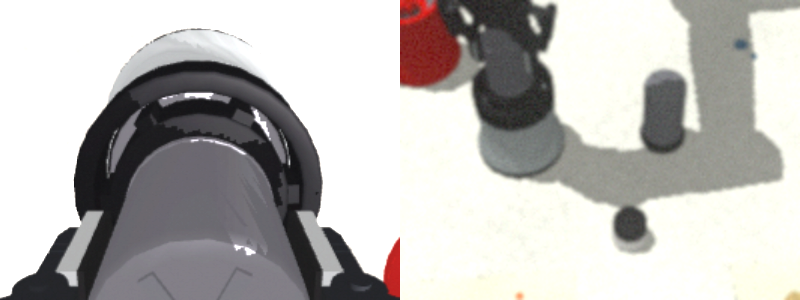

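The picture shows the cup's collar inside the well and upright, with the storage cup and jar undisturbed. About 6 mm of spring travel, a force of about 13 N at the stop and over 3 s of holding all agree, so I'm handing it in.

```bash
python3 -c "
from station import job_done
print(job_done())"
```

```text
the job is handed in; nothing more can be done
None
```

The grinding cup is meshed on the mill's drive and was held fully down for over 3 s; I handed the job in at about 14.5 s, still gripping and pressing it, with the storage cup and jar untouched (the judge's verdict was not shown).

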